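# Collect the finished spool flanges from the press's catch tray

### The arm

A 6-joint arm with a two-finger parallel gripper is mounted at the origin on the work surface. World frame = base frame: x ahead of the robot, y to its left, z up, the work surface at z = 0. Lengths are in m, angles in rad, forces in N, time in s.
With the tool pointing down it reaches from about 0.425 to 0.95 m from the base axis. Payload 3.5 kg.
Tool frame: the origin (TCP) lies at the very end of the fingers, on their centre line; the grasp point (between the pads) lies 19 mm behind it (ctrl.grip_point_offset is the distance from the TCP to the grasp point, in m); z points along the fingers, y is the line along which they close (so a half turn about z gives the same grasp; the last joint's range is limited). The gripper opens to 85 mm and grips with 20 to 120 N. Pads are 22 mm wide; open, the fingers measure 114 mm over their backs; the gripper's body (76 mm by 85 mm) begins 54 mm behind the grasp point. The pads swing forward as they close: fully open they stand 13 mm farther back than shut.
Start: joints at [-1.259, 0.286, 1.577, -0, 1.279, -0.15], TCP at [0.301, -0.604, 0.231] pointing down, gripper open.
Joint ranges: [-2.77, 2.77], [-0.9, 2.22], [0.21, 2.48], [-1.53, 4.67], [0.24, 2.81], [-2.84, 2.84]. Speed limits (rad/s): [2.79, 2.79, 3.14, 3.14, 3.14, 3.14].

### API

Orientations are given as a unit quaternion [x, y, z, w].
In Python, from plant import telemetry, vision, ctrl gives the robot as it stands.
- The arm moves only by the tool arm_command, never from a script. Its argument "series" is one flat list of numbers, 7 for each row, row after row: the shift along the tool's x, y, z in cm, then the turn, a rotation vector about the tool's x, y, z in degrees, then the closure, from 0 (fully open) to 1 (shut). A call has 1 to 10 rows; each row is the pose to reach, as a shift and turn from the pose commanded when the call began, along the tool's axes at that moment; what a row does not reach only later rows make up. A row lasts 1/12 s, in which the tool goes at most 41.7 mm and 7.16 degrees, less where a joint would pass 70% of its speed; a pose out of reach is approached as far as the arm can. A call with a gripper value outside its range is refused whole. The fingers move at their own pace and stop on an object; "force" is the grip in N (left out, the last holds). Time passes only in rows, so rows that repeat a pose let the fingers close. It gives the time, the measured TCP pose, the force, the opening and the grip force at its end, in the units of the state.
- telemetry.get_state(): the state, without advancing time (a new reading comes with each control period).
- vision.read_camera(name): name is "scene" or "top" or "wrist"; returns a dict with "color" (400x640x3 uint8, blue, green, red), "K" (3x3 intrinsics, pixels), "rvec" (rotation vector, rad) and "tvec" (3), from world to camera coordinates, as OpenCV has them; the wrist camera has in their place "T_tool_cam" (4x4, takes a point from camera to tool coordinates, whose origin is the TCP and whose axes are the flange's). Camera axes: x right, y down, z forward; pixel columns grow to the right and rows downward; lengths in m; the calibration is good to about 2 mm. A picture is of the moment at which its call begins: read the wrist's pose just before it. There is no depth.
- ctrl.sign_off(): hands the job in; it is judged then, once.
The state is a dict: "time": time; "qpos": joint angles; "dq": joint speeds; "joint_efforts": joint torques, N m; "eef_pos": TCP position; "tcp_rot": TCP orientation; "contact_force": force on the tool from outside, world axes, zero at the start; "wrist_torque": the same for the moment, N m; "opening": opening from 0.0 (shut) to 1.0 (fully open); "finger_force": force on a finger pad.
Only numpy, scipy, OpenCV 4.12 (cv2) and the standard library are available. Lean on these libraries where they do the work, as an engineer would, in place of code of your own. Each camera call takes 0.05 s, during which the arm holds its last target. There are 200 camera calls.

### The job

The flange press has finished two brass spool flanges, discs with a tall hub standing in the middle, and they lie in its catch tray. Collect both into the wooden tote, setting each down (not dropping it) so that it lies flat on the tote's floor, hub up, beside the other. Leave the plain disc that has no hub where it lies in the tray.

Things in the scene. Friction and masses are not known exactly. Their poses are not given: they have to be found in the camera images.
- flange_a: Finished brass spool flange: flat disc 76 mm across, 4 mm thick, with an upright hub 28 mm across rising 40 mm from its middle (44 mm high in all), 0.15 to 0.31 kg, lying disc down in the tray. Origin: centre of the disc's underside, z up. Tray: dark iron, fixed, 260 x 260 mm, walls 18 mm high, floor 4 mm thick.
- flange_b: Same as flange_a: finished brass spool flange: flat disc 76 mm across, 4 mm thick, with an upright hub 28 mm across rising 40 mm from its middle (44 mm high in all), 0.15 to 0.31 kg, lying disc down in the tray. Origin: centre of the disc's underside, z up. The press, 0.28 m high, stands left (+y) of the tray; its low chute ends over that wall.
- blank: Plain brass disc without a hub, 76 mm across, 4 mm thick, in the same tray; leave it. Origin: centre of its underside. The tray holds this, the two flanges and a bare upright sleeve (28 mm across, 40 mm high, no disc), two by two about 106 mm apart, in any order.
- tote: Open light wooden tote, loose, 1.2 kg, right (-y) of the tray. Outside 200 mm (its x) by 270 mm (its y), 55 mm high; walls and floor 6 mm thick; a dark cleat outside each short side. Origin: centre of its underside, z up; inner floor 6 mm above it. The flanges fit side by side along its y, 60 mm either side of the middle.
Not all that is in view belongs to the job. What is shaped like the flange_b but red or white is not meant.

How it is judged:
By the outcome, as a careful person would: the job done as asked, in the order asked, and still so for the second after the job is handed in, with the robot touching nothing.
It also fails if it takes over 64 s, if anything falls off the work surface, if the arm or the gripper's body presses on something with over 40 N, if the wrist force passes 120 N, or if a joint passes its speed limit or range.

## Working session

There is one attempt and no reset: what is moved stays moved. The work goes in short steps, Python scripts to look and compute and a tool call to move; the robot and the scene stay as the last step left them, time stands still between calls to the robot, and variables do not carry over. Pictures are saved under pics/ and viewed, at most 10 in all, crops included, and the job is handed in when it is done.

Besides the shell and the picture viewer there is one more tool, called after ">>>" as a command line: name --argument value ..., lists and objects as JSON in quotes. arm_command: Moves the arm, as the interface text tells. Its arguments: {"type":"object","properties":{"series":{"type":"array","items":{"type":"number"}},"force":{"type":"number"}},"required":["series"]}

```bash
mkdir -p pics; python3 - <<'E'
from plant import telemetry, vision, ctrl
import cv2,numpy as np
s=telemetry.get_state();print(s['time'],s['eef_pos'],s['tcp_rot'],ctrl.grip_point_offset)
for n in('top','scene'):
    r=vision.read_camera(n);cv2.imwrite(f'pics/{n}0.png',r['color'])
    np.savez(f'{n}.npz',**{k:r[k] for k in('K','rvec','tvec')})
    print(n,r['K'].tolist(),r['rvec'],r['tvec'])
E
```

```text
0.0 [ 0.30059781 -0.60365217  0.22994914] [ 9.73461481e-01  2.28847941e-01 -8.84023446e-05 -1.16496577e-03] 0.0187
top [[500.93808009286204, 0.0, 320.21826310942697], [0.0, 500.93808009286204, 197.0117129594279], [0.0, 0.0, 1.0]] [ 2.11412799 -2.16147596  0.15680373] [0.10671497 0.42521948 1.44070353]
scene [[431.7374319292929, 0.0, 320.61993784506143], [0.0, 431.7374319292929, 194.283366800147], [0.0, 0.0, 1.0]] [ 1.72818323  1.45026435 -0.7723594 ] [-0.17908418 -0.19857725  1.4836671 ]
```

View pics/top0.png

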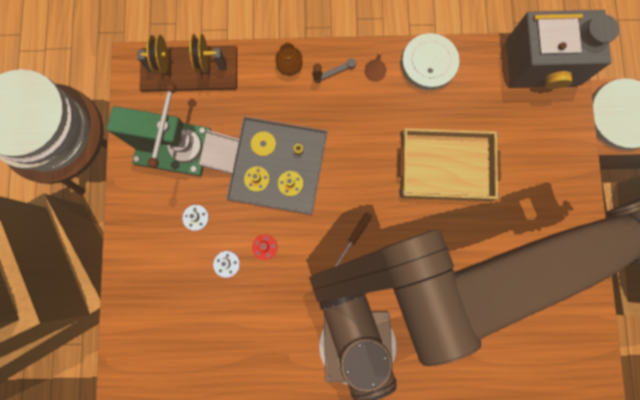

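View pics/scene0.png

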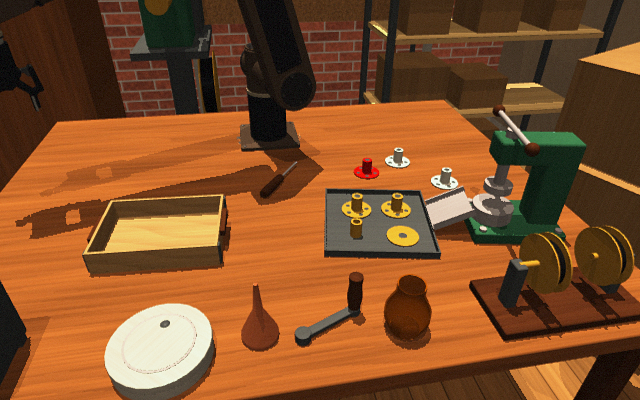

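The top view shows four brass things in the tray: a flat disc at (263,144) (the blank), a bare sleeve at (298,148), and disc+hub at (257,179) and (290,183), which are the flanges. The red one (265,246) and white ones (195,217), (226,264) are decoys. The tote is at (450,164). I'll confirm in a crop and measure.

```bash
cat >h.py <<'E'
import numpy as np,cv2
def unproj(n,uv,z):
    d=np.load(f'{n}.npz');R=cv2.Rodrigues(d['rvec'])[0];c=-R.T@d['tvec'].ravel()
    r=R.T@np.linalg.inv(d['K'])@np.array([*uv,1.]);return c+r*(z-c[2])/r[2]
def proj(n,p):
    d=np.load(f'{n}.npz');return cv2.projectPoints(np.float64(p).reshape(-1,3),d['rvec'],d['tvec'],d['K'],None)[0].reshape(-1,2)
E
python3 - <<'E'
from h import *
im=cv2.imread('pics/top0.png')
hsv=cv2.cvtColor(im,cv2.COLOR_BGR2HSV)
m=cv2.inRange(hsv,(20,120,100),(35,255,255));m[:115]=0;m[220:]=0;m[:,:225]=0;m[:,330:]=0
m=cv2.morphologyEx(m,cv2.MORPH_CLOSE,np.ones((3,3)))
for c in cv2.findContours(m,cv2.RETR_EXTERNAL,cv2.CHAIN_APPROX_NONE)[0]:
    if cv2.contourArea(c)<30: continue
    (u,v),(a,b),_=cv2.fitEllipse(c);P=unproj('top',(u,v),.008)
    e=[unproj('top',(u+d*(a+b)/4,v),.008) for d in(-1,1)]
    print('disc',u,v,a,b,P.round(4),np.linalg.norm(e[1]-e[0]).round(4), 'scene hubtop',proj('scene',[*P[:2],.048]).round(1))
for uv in [(402,129),(496,133),(496,199),(402,197)]: print('tote',unproj('top',uv,.055).round(4))
for uv in [(245,118),(327,131),(312,213),(229,199)]: print('tray',unproj('top',uv,.018).round(4))
a=cv2.resize(im[110:220,220:335],None,fx=4,fy=4,interpolation=2);s=cv2.imread('pics/scene0.png')
b=cv2.resize(s[180:265,315:450],None,fx=2.5,fy=2.5,interpolation=2)
o=np.zeros((440,800,3),np.uint8);o[:a.shape[0],:a.shape[1]]=a;o[:b.shape[0],461:461+b.shape[1]]=b[:, :339]
t=cv2.resize(im[115:210,390:510],None,fx=2.3,fy=2.3);o[215:215+t.shape[0],470:470+t.shape[1]]=t
cv2.imwrite('pics/crop.png',o)
E
```

```text
disc 289.980712890625 183.04522705078125 24.2737979888916 24.597732543945312 [0.476  0.1874 0.008 ] 0.0735 scene hubtop [[356.7 194.7]]
disc 256.3393249511719 178.5743408203125 24.182798385620117 24.571582794189453 [0.492  0.2887 0.008 ] 0.0736 scene hubtop [[396.9 194.6]]
disc 297.9739074707031 148.44374084472656 8.597784042358398 9.509688377380371 [0.5823 0.1618 0.008 ] 0.0275 scene hubtop [[357.4 220.4]]
disc 262.8684387207031 143.37425231933594 23.48202896118164 24.436450958251953 [0.6007 0.2686 0.008 ] 0.0731 scene hubtop [[403.9 220.5]]
tote [ 0.622  -0.1489  0.055 ]
tote [ 0.6031 -0.4249  0.055 ]
tote [ 0.4067 -0.4102  0.055 ]
tote [ 0.4187 -0.1395  0.055 ]
tray [0.6791 0.3216 0.018 ]
tray [0.6321 0.0724 0.018 ]
tray [0.3825 0.1227 0.018 ]
tray [0.4301 0.3689 0.018 ]
```

View pics/crop.png

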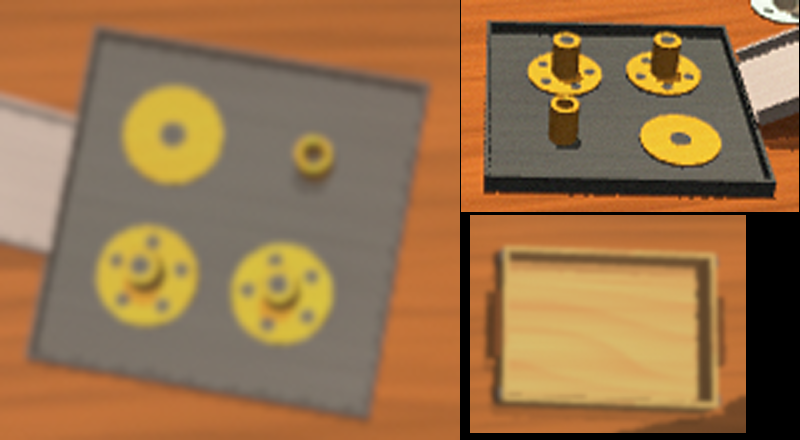

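Crop confirms it: the flanges (disc+hub) are at top pixels (290,183) → (0.476,0.187) and (256,179) → (0.492,0.289), about 103 mm apart with 74 mm discs. Their predicted hub tops match the scene view. The tote centre is ≈(0.513,-0.281), yawed about -3°. I'll move above the tote first.

```bash
cat >>h.py <<'E'
from scipy.spatial.transform import Rotation as Ro
def plan(p,ang):  # ang: world angle of tool y, deg
    from plant import telemetry
    s=telemetry.get_state();R=Ro.from_quat(s['tcp_rot']);a=np.radians(ang)
    y=np.array([np.cos(a),np.sin(a),0]);z=np.array([0,0,-1.]);T=Ro.from_matrix(np.c_[np.cross(y,z),y,z])
    print('t',s['time'],'pos',s['eef_pos'].round(4) if hasattr(s['eef_pos'],'round') else s['eef_pos'],'f',s['contact_force'],'shift cm',(R.inv().apply(np.array(p)-s['eef_pos'])*100).round(2),'rot',np.degrees((R.inv()*T).as_rotvec()).round(2))
E
python3 -c "
from h import *
plan([.51,-.28,.23],-3.2)"
```

```text
t 0.1 pos [ 0.3006 -0.6037  0.2301] f [-0.17520443 -0.13237858  0.13214867] shift cm [ 33.17 -19.65   0.06] rot [ -0.1   -0.08 -60.34]
```

>>> arm_command --series '[33.2,-19.6,0,0,0,-60.3,0.4,33.2,-19.6,0,0,0,-60.3,0.4,33.2,-19.6,0,0,0,-60.3,0.4,33.2,-19.6,0,0,0,-60.3,0.4,33.2,-19.6,0,0,0,-60.3,0.4,33.2,-19.6,0,0,0,-60.3,0.4,33.2,-19.6,0,0,0,-60.3,0.4,33.2,-19.6,0,0,0,-60.3,0.4,33.2,-19.6,0,0,0,-60.3,0.4,33.2,-19.6,0,0,0,-60.3,0.4]' --force 40

```text
time: 0.93
eef_pos: [0.5126, -0.2759, 0.2308]
tcp_rot: [0.725, 0.689, 0.001, -0.001]
contact_force: [-0.2, -0.1, 0.2]
opening: 0.602
finger_force: 0.0
```

```bash
python3 -c "
from h import *
plan([.476,.187,.17],-10.7)"
```

```text
t 0.9333 pos [ 0.5126 -0.2759  0.2308] f [-0.24177601 -0.13029807  0.1550038 ] shift cm [46.03 -5.99  6.2 ] rot [ 0.   -0.15  7.82]
```

>>> arm_command --series '[46,-6,6.2,0,0,7.8,0.4,46,-6,6.2,0,0,7.8,0.4,46,-6,6.2,0,0,7.8,0.4,46,-6,6.2,0,0,7.8,0.4,46,-6,6.2,0,0,7.8,0.4,46,-6,6.2,0,0,7.8,0.4,46,-6,6.2,0,0,7.8,0.4,46,-6,6.2,0,0,7.8,0.4,46,-6,6.2,0,0,7.8,0.4,46,-6,6.2,0,0,7.8,0.4]'

```text
time: 1.77
eef_pos: [0.4798, 0.1326, 0.1757]
tcp_rot: [0.772, 0.635, -0.0, 0.0]
contact_force: [1.3, -0.7, 0.1]
opening: 0.598
finger_force: 0.0
```

>>> arm_command --series '[0,0,0,0,0,0,0.4,0,0,0,0,0,0,0.4]'

```text
time: 1.93
eef_pos: [0.4795, 0.1327, 0.1753]
tcp_rot: [0.771, 0.637, -0.001, -0.0]
contact_force: [-0.1, -0.1, 0.3]
opening: 0.599
finger_force: 0.0
```

```bash
python3 - <<'E'
from h import *
from plant import telemetry,vision
plan([.476,.187,.018],-10.7)
s=telemetry.get_state();r=vision.read_camera('wrist');cv2.imwrite('pics/w1.png',r['color'])
np.savez('w1.npz',K=r['K'],T=r['T_tool_cam'],p=s['eef_pos'],q=s['tcp_rot'])
B=np.eye(4);B[:3,:3]=Ro.from_quat(s['tcp_rot']).as_matrix();B[:3,3]=s['eef_pos'];M=np.linalg.inv(B@r['T_tool_cam'])
for P in([.476,.1874],[.492,.2887]):
  for z in(.008,.048):
    c=M@[*P,z,1];print(P,z,(r['K']@c[:3]/c[2])[:2].round(1))
E
```

```text
t 1.9333 pos [0.4795 0.1327 0.1753] f [-0.06293315 -0.14517924  0.33095673] shift cm [ 5.28 -1.34 15.72] rot [-0.09  0.05 -0.11]
[0.476, 0.1874] 0.008 [310.1 129.1]
[0.476, 0.1874] 0.048 [308.2 133.6]
[0.492, 0.2887] 0.008 [305.1  14.4]
[0.492, 0.2887] 0.048 [302.1   0.9]
```

View pics/w1.png

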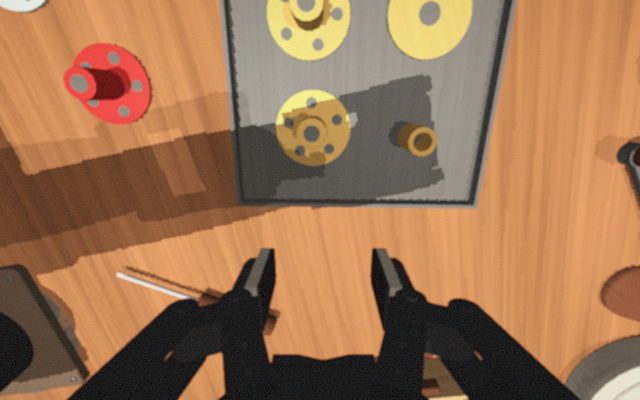

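The wrist view shows flange A (disc 313,127, hub top 313,133) within about 4 px (≈4 mm, along x) of prediction. The blank is at (430,12), the sleeve at (420,140) and flange B at (308,20). I'll split the difference in x and descend.

>>> arm_command --series '[5.3,-1.1,4,0,0,0,0.4,5.3,-1.1,8,0,0,0,0.4,5.3,-1.1,8,0,0,0,0.4,5.3,-1.1,10,0,0,0,0.4,5.3,-1.1,12,0,0,0,0.4,5.3,-1.1,14,0,0,0,0.4,5.3,-1.1,15,0,0,0,0.4,5.3,-1.1,15.7,0,0,0,0.4,5.3,-1.1,15.7,0,0,0,0.4,5.3,-1.1,15.7,0,0,0,0.4]'

```text
time: 2.82
eef_pos: [0.4806, 0.1846, 0.0197]
tcp_rot: [0.772, 0.635, 0.0, 0.0]
contact_force: [-0.4, 0.1, 0.7]
opening: 0.601
finger_force: 0.0
```

>>> arm_command --series '[0,0,0,0,0,0,0.8,0,0,0,0,0,0,0.9,0,0,0,0,0,0,1,0,0,0,0,0,0,1,0,0,0,0,0,0,1,0,0,0,0,0,0,1,0,0,0,0,0,0,1]' --force 40

```text
time: 3.4
eef_pos: [0.481, 0.1853, 0.0206]
tcp_rot: [0.772, 0.636, 0.001, 0.001]
contact_force: [-0.8, -2.0, 6.5]
opening: 0.314
finger_force: 40.0
```

>>> arm_command --series '[0,0,0,0,0,0,1,0,0,-1,0,0,0,1,0,0,-3,0,0,0,1,0,0,-6,0,0,0,1,0,0,-9,0,0,0,1,0,0,-12,0,0,0,1,0,0,-14,0,0,0,1,0,0,-14,0,0,0,1]' --force 60

```text
time: 4.07
eef_pos: [0.4827, 0.1859, 0.1646]
tcp_rot: [0.772, 0.636, 0.004, 0.002]
contact_force: [1.8, 0.6, -1.5]
opening: 0.309
finger_force: 59.3
```

```bash
python3 -c "
from h import *
plan([.512,-.335,.16],-3.2)
from plant import vision
r=vision.read_camera('wrist');cv2.imwrite('pics/w2.png',r['color'])"
```

```text
t 4.0667 pos [0.4827 0.1859 0.1646] f [ 1.80190188  0.57090079 -1.50430141] shift cm [-50.57  12.83   0.39] rot [ 0.55 -0.18 -7.82]
```

View pics/w2.png

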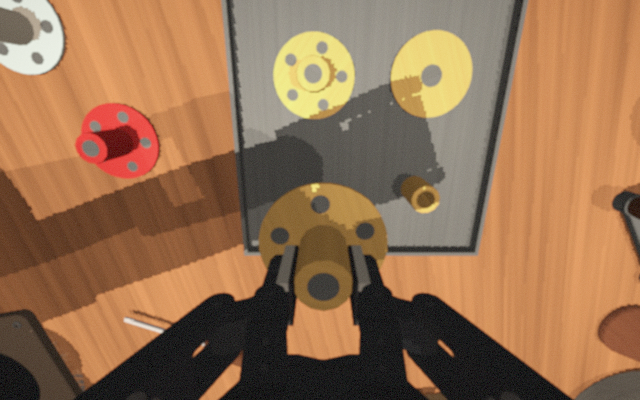

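Flange A is gripped by its hub (hub top 322,285; disc 323,240) and lifted level. I'll carry it to the far half of the tote.

>>> arm_command --series '[-4,1,0.3,0,0,-1,1,-8,2,0.3,0,0,-2,1,-12,3,0.3,0,0,-4,1,-16,4,0.3,0,0,-5,1,-20,5,0.3,0,0,-6,1,-24,6,0.3,0,0,-7.8,1,-28,7,0.3,0,0,-7.8,1,-32,8,0.3,0,0,-7.8,1,-35,9,0.3,0,0,-7.8,1,-38,10,0.3,0,0,-7.8,1]'

```text
time: 4.95
eef_pos: [0.5033, -0.2081, 0.1529]
tcp_rot: [0.727, 0.686, -0.001, -0.003]
contact_force: [0.6, 0.0, -1.3]
opening: 0.307
finger_force: 59.3
```

```bash
python3 -c "
from h import *
plan([.512,-.341,.15],-3.2)"
```

```text
t 4.95 pos [ 0.5033 -0.2081  0.1529] f [ 0.61696977  0.03718508 -1.30064671] shift cm [-13.22   1.64   0.24] rot [-0.26 -0.16 -0.12]
```

>>> arm_command --series '[-4,0.5,0,0,0,0,1,-8,1,0,0,0,0,1,-11,1.6,0,0,0,0,1,-13.2,1.6,0,0,0,0,1,-13.2,1.6,0,0,0,0,1,-13.2,1.6,0,0,0,0,1]'

```text
time: 5.45
eef_pos: [0.5122, -0.3395, 0.1528]
tcp_rot: [0.728, 0.686, -0.0, -0.003]
contact_force: [-0.7, 0.4, -2.3]
opening: 0.309
finger_force: 59.4
```

```bash
python3 - <<'E'
from h import *
from plant import telemetry,vision
plan([.512,-.341,.023],-3.2)
s=telemetry.get_state();r=vision.read_camera('wrist');im=r['color']
B=np.eye(4);B[:3,:3]=Ro.from_quat(s['tcp_rot']).as_matrix();B[:3,3]=s['eef_pos'];M=np.linalg.inv(B@r['T_tool_cam'])
# predicted tote: inner floor edges (green), outer rim (magenta), targets (red)
c0=np.array([.5126,-.2809]);u=np.array([.998,-.057]);v=np.array([.057,.998])
def pj(P,z):
    c=M@[*P,z,1];return tuple(int(t) for t in (r['K']@c[:3]/c[2])[:2])
for hx,hy,z,col in((.1,.135,.055,(255,0,255)),(.094,.129,.006,(0,255,0))):
    pts=[pj(c0+a*hx*u+b*hy*v,z) for a,b in((1,1),(1,-1),(-1,-1),(-1,1))]
    print(pts);cv2.polylines(im,[np.int32(pts)],True,col,1)
cv2.imwrite('pics/w3.png',im)
E
```

```text
t 5.45 pos [ 0.5122 -0.3395  0.1528] f [-0.6717104   0.36722537 -2.2629906 ] shift cm [-0.2   0.05 12.97] rot [-0.24 -0.22 -0.17]
[(472, -79), (426, 276), (215, 276), (166, -78)]
[(435, -36), (406, 246), (235, 246), (205, -35)]
```

View pics/w3.png

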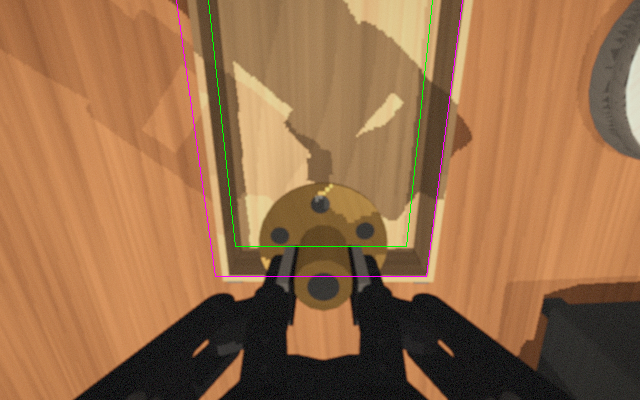

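The tote lies about 6 mm further +x and 4 mm further −y than the top estimate (rim seen at 221/433 versus the predicted 214/428, row 281 versus 276), and it's roughly aligned. I'll shift slightly and lower to just above the floor.

>>> arm_command --series '[-0.4,0.4,2,0,0,0,1,-0.4,0.4,5,0,0,0,1,-0.4,0.4,8,0,0,0,1,-0.4,0.4,10,0,0,0,1,-0.4,0.4,11.3,0,0,0,1,-0.4,0.4,12,0,0,0,1,-0.4,0.4,12.3,0,0,0,1,-0.4,0.4,12.5,0,0,0,1,-0.4,0.4,12.5,0,0,0,1]'

```text
time: 6.25
eef_pos: [0.5183, -0.3442, 0.0322]
tcp_rot: [0.727, 0.687, 0.0, 0.001]
contact_force: [-0.1, 0.2, -1.6]
opening: 0.307
finger_force: 59.3
```

>>> arm_command --series '[0,0,0.1,0,0,0,1,0,0,0.2,0,0,0,1,0,0,0.3,0,0,0,1,0,0,0.3,0,0,0,1]'

```text
time: 6.58
eef_pos: [0.5176, -0.3441, 0.0285]
tcp_rot: [0.727, 0.687, 0.0, 0.0]
contact_force: [0.3, 0.2, -2.2]
opening: 0.306
finger_force: 59.3
```

Still hanging (−2 N). I'll lower in small steps until it touches.

>>> arm_command --series '[0,0,0.1,0,0,0,1,0,0,0.2,0,0,0,1,0,0,0.3,0,0,0,1,0,0,0.4,0,0,0,1,0,0,0.4,0,0,0,1,0,0,0.4,0,0,0,1]'

```text
time: 7.08
eef_pos: [0.5174, -0.3438, 0.0239]
tcp_rot: [0.727, 0.687, -0.0, -0.0]
contact_force: [-0.8, 0.5, -2.3]
opening: 0.306
finger_force: 59.3
```

>>> arm_command --series '[0,0,0.1,0,0,0,1,0,0,0.1,0,0,0,1,0,0,0.1,0,0,0,1]'

```text
time: 7.33
eef_pos: [0.5175, -0.3439, 0.0231]
tcp_rot: [0.727, 0.687, -0.0, -0.0]
contact_force: [-0.5, 0.4, -2.2]
opening: 0.309
finger_force: 59.3
```

>>> arm_command --series '[0,0,0.1,0,0,0,1,0,0,0.2,0,0,0,1,0,0,0.2,0,0,0,1,0,0,0.2,0,0,0,1]'

```text
time: 7.67
eef_pos: [0.5176, -0.344, 0.0227]
tcp_rot: [0.727, 0.687, -0.0, -0.0]
contact_force: [-3.3, 2.7, 6.3]
opening: 0.308
finger_force: 60.5
```

```bash
python3 -c "
from plant import telemetry
print(telemetry.get_state())"
```

```text
{'time': 7.6667, 'qpos': array([-7.49619356e-01,  4.15995540e-01,  1.82896145e+00, -2.12202739e-04,
        8.97277346e-01, -6.93105307e-01]), 'dq': array([ 0.00098853,  0.00034455,  0.00199206,  0.00040906, -0.00066548,
       -0.00124343]), 'joint_efforts': array([-6.68175984e-02, -3.67446184e+01, -2.33716750e+01,  6.85140537e-02,
       -9.27044526e-01,  1.50149030e-02]), 'eef_pos': array([ 0.51758991, -0.34402228,  0.02274676]), 'tcp_rot': array([ 7.26757062e-01,  6.86894507e-01, -1.03272366e-04, -3.14878925e-04]), 'contact_force': array([-3.33192027,  2.69580801,  6.29016665]), 'wrist_torque': array([ 0.42120621,  0.42162209, -0.00895797]), 'finger_force': 60.53772032260895, 'opening': 0.3083739780545816}
```

Touchdown at TCP 0.0227, as predicted. I'll release and rise.

>>> arm_command --series '[0,0,-0.1,0,0,0,0.6,0,0,-0.1,0,0,0,0.5,0,0,-0.1,0,0,0,0.4,0,0,-0.1,0,0,0,0.4,0,0,-0.1,0,0,0,0.4]'

```text
time: 8.08
eef_pos: [0.5175, -0.3439, 0.022]
tcp_rot: [0.727, 0.687, 0.0, 0.0]
contact_force: [-0.1, 0.5, 0.5]
opening: 0.606
finger_force: 0.0
```

>>> arm_command --series '[0,0,-1,0,0,0,0.4,0,0,-3,0,0,0,0.4,0,0,-6,0,0,0,0.4,0,0,-10,0,0,0,0.4,0,0,-14,0,0,0,0.4,0,0,-15,0,0,0,0.4,0,0,-15,0,0,0,0.4]'

```text
time: 8.67
eef_pos: [0.5199, -0.346, 0.1787]
tcp_rot: [0.727, 0.687, 0.0, 0.006]
contact_force: [-0.4, -0.0, -0.5]
opening: 0.598
finger_force: 0.0
```

```bash
python3 -c "
from h import *
plan([.498,.2,.17],-10.7)
from plant import vision
r=vision.read_camera('wrist');cv2.imwrite('pics/w4.png',r['color'])"
```

```text
t 8.6667 pos [ 0.5199 -0.346   0.1787] f [-0.3688838  -0.03170575 -0.47494549] shift cm [54.39 -5.27  0.44] rot [0.52 0.38 7.47]
```

View pics/w4.png

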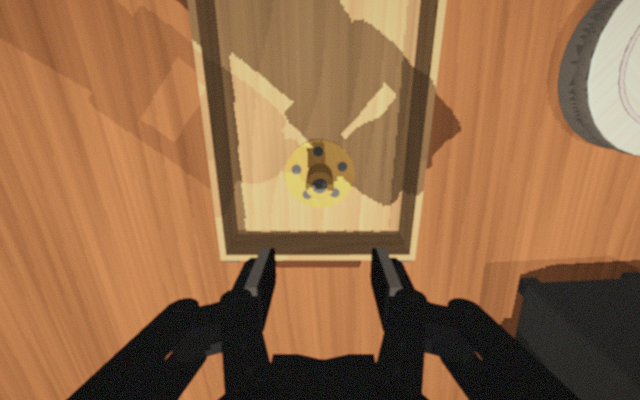

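Flange A lies flat, hub up, in the near half of the tote (319,172). On to flange B.

>>> arm_command --series '[38,-3.7,0.4,0,0,5,0.4,38,-3.7,0.4,0,0,5,0.4,38,-3.7,0.4,0,0,5,0.4,38,-3.7,0.4,0,0,5,0.4,38,-3.7,0.4,0,0,5,0.4,38,-3.7,0.4,0,0,5,0.4,38,-3.7,0.4,0,0,5,0.4,38,-3.7,0.4,0,0,5,0.4,38,-3.7,0.4,0,0,5,0.4,38,-3.7,0.4,0,0,5,0.4]'

```text
time: 9.55
eef_pos: [0.4991, 0.0429, 0.165]
tcp_rot: [0.754, 0.656, -0.001, -0.003]
contact_force: [-0.8, -0.1, -0.1]
opening: 0.597
finger_force: 0.0
```

```bash
python3 -c "
from h import *
plan([.497,.287,.16],-10.7)"
```

```text
t 9.55 pos [0.4991 0.0429 0.165 ] f [-0.78015798 -0.09688235 -0.07203387] shift cm [24.15 -3.58  0.57] rot [-0.37 -0.1   2.75]
```

>>> arm_command --series '[24.2,-3.6,0.2,0,0,2.8,0.4,24.2,-3.6,0.2,0,0,2.8,0.4,24.2,-3.6,0.2,0,0,2.8,0.4,24.2,-3.6,0.2,0,0,2.8,0.4,24.2,-3.6,0.2,0,0,2.8,0.4,24.2,-3.6,0.2,0,0,2.8,0.4,24.2,-3.6,0.2,0,0,2.8,0.4,24.2,-3.6,0.2,0,0,2.8,0.4,24.2,-3.6,0.2,0,0,2.8,0.4]'

```text
time: 10.3
eef_pos: [0.5001, 0.2814, 0.1639]
tcp_rot: [0.772, 0.636, -0.002, -0.0]
contact_force: [0.1, 0.2, 0.2]
opening: 0.602
finger_force: 0.0
```

```bash
python3 - <<'E'
from h import *
plan([.497,.287,.02],-10.7)
from plant import vision
r=vision.read_camera('wrist');cv2.imwrite('pics/w5.png',r['color'])
E
```

```text
t 10.3 pos [0.5001 0.2814 0.1639] f [0.1260876  0.16501027 0.18318135] shift cm [ 0.53 -0.36 14.39] rot [-0.19  0.15 -0.32]
```

View pics/w5.png

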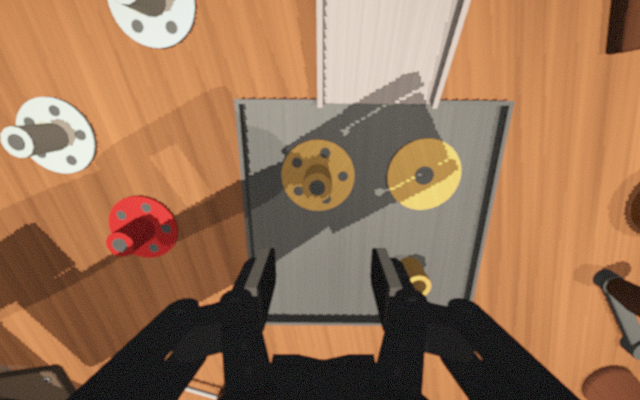

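Flange B (hub top 318,188, disc 318,175) is below the gripper, slightly left as computed, and the chute end (row 105) is clear. I'll descend and grip.

>>> arm_command --series '[0.5,-0.4,3,0,0,0,0.4,0.5,-0.4,6,0,0,0,0.4,0.5,-0.4,9,0,0,0,0.4,0.5,-0.4,11,0,0,0,0.4,0.5,-0.4,13,0,0,0,0.4,0.5,-0.4,14,0,0,0,0.4,0.5,-0.4,14.4,0,0,0,0.4,0.5,-0.4,14.4,0,0,0,0.4,0.5,-0.4,14.4,0,0,0,0.4]'

```text
time: 11.1
eef_pos: [0.4991, 0.2876, 0.0231]
tcp_rot: [0.772, 0.635, 0.001, 0.0]
contact_force: [-0.2, -0.7, 0.7]
opening: 0.599
finger_force: 0.0
```

>>> arm_command --series '[0,0,0,0,0,0,0.8,0,0,0,0,0,0,0.9,0,0,0,0,0,0,1,0,0,0,0,0,0,1,0,0,0,0,0,0,1,0,0,0,0,0,0,1,0,0,0,0,0,0,1]' --force 60

```text
time: 11.68
eef_pos: [0.4993, 0.2884, 0.024]
tcp_rot: [0.772, 0.636, 0.001, 0.001]
contact_force: [-1.3, -1.6, 5.3]
opening: 0.304
finger_force: 59.7
```

>>> arm_command --series '[0,0,-1,0,0,0,1,0,0,-3,0,0,0,1,0,0,-6,0,0,0,1,0,0,-9,0,0,0,1,0,0,-12,0,0,0,1,0,0,-14,0,0,0,1,0,0,-14,0,0,0,1]'

```text
time: 12.27
eef_pos: [0.501, 0.2892, 0.1682]
tcp_rot: [0.772, 0.636, 0.005, 0.002]
contact_force: [1.1, 0.6, -0.5]
opening: 0.306
finger_force: 59.2
```

```bash
python3 -c "
from h import *
plan([.524,-.224,.165],-3)"
```

```text
t 12.2667 pos [0.501  0.2892 0.1682] f [ 1.07398382  0.61569862 -0.48132455] shift cm [-49.93  12.07   0.16] rot [ 0.55 -0.28 -8.02]
```

>>> arm_command --series '[-4,1,0.3,0,0,-1,1,-8,2,0.3,0,0,-2,1,-12,3,0.3,0,0,-4,1,-16,4,0.3,0,0,-5,1,-20,5,0.3,0,0,-6,1,-24,6,0.3,0,0,-8,1,-28,7,0.3,0,0,-8,1,-32,8,0.3,0,0,-8,1,-35,9,0.3,0,0,-8,1,-38,9.5,0.3,0,0,-8,1]'

```text
time: 13.1
eef_pos: [0.5177, -0.1051, 0.1573]
tcp_rot: [0.726, 0.688, -0.0, -0.001]
contact_force: [0.9, 0.6, -1.9]
opening: 0.305
finger_force: 59.2
```

```bash
python3 -c "
from h import *
plan([.524,-.224,.15],-3)"
```

```text
t 13.1 pos [ 0.5177 -0.1051  0.1573] f [ 0.94824176  0.59398248 -1.86905421] shift cm [-11.84   1.28   0.72] rot [-0.11 -0.04 -0.11]
```

>>> arm_command --series '[-4,0.5,0,0,0,0,1,-8,1,0,0,0,0,1,-10.5,1.3,0,0,0,0,1,-11.8,1.3,0,0,0,0,1,-11.8,1.3,0,0,0,0,1,-11.8,1.3,2,0,0,0,1,-11.8,1.3,2,0,0,0,1]'

```text
time: 13.68
eef_pos: [0.5228, -0.2193, 0.1347]
tcp_rot: [0.726, 0.688, -0.001, -0.004]
contact_force: [-0.8, 0.5, -2.9]
opening: 0.308
finger_force: 59.2
```

```bash
python3 - <<'E'
from h import *
plan([.524,-.224,.032],-3)
from plant import vision
r=vision.read_camera('top');cv2.imwrite('pics/t2.png',cv2.resize(r['color'][90:240,350:560],None,fx=3,fy=3))
E
```

```text
t 13.6833 pos [ 0.5228 -0.2193  0.1347] f [-0.76266462  0.54528447 -2.8714356 ] shift cm [-0.52  0.22 10.27] rot [-0.4  -0.27 -0.03]
```

View pics/t2.png

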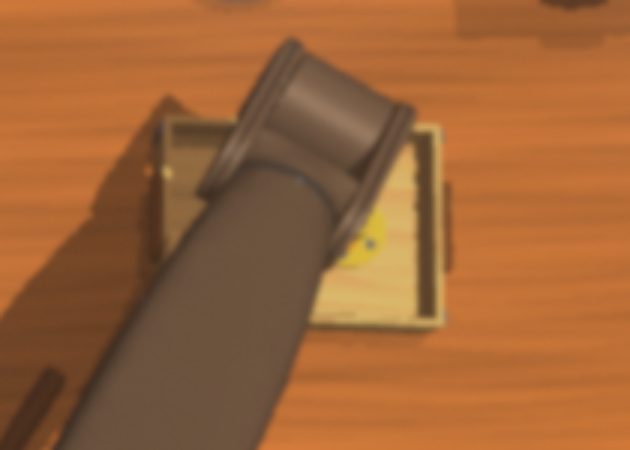

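The arm hides the pocket, but flange A's edge (px 478) and the tote rim are where expected, so the 120 mm spacing holds. Lowering.

>>> arm_command --series '[-0.4,0.2,2,0,0,0,1,-0.4,0.2,4,0,0,0,1,-0.4,0.2,6,0,0,0,1,-0.4,0.2,8,0,0,0,1,-0.4,0.2,9,0,0,0,1,-0.4,0.2,9.6,0,0,0,1,-0.4,0.2,10,0,0,0,1,-0.4,0.2,10,0,0,0,1,-0.4,0.2,10,0,0,0,1]'

```text
time: 14.48
eef_pos: [0.5278, -0.2261, 0.0402]
tcp_rot: [0.726, 0.688, 0.0, 0.001]
contact_force: [0.3, -0.7, -1.7]
opening: 0.303
finger_force: 59.3
```

>>> arm_command --series '[0,0,0.1,0,0,0,1,0,0,0.2,0,0,0,1,0,0,0.3,0,0,0,1,0,0,0.4,0,0,0,1,0,0,0.4,0,0,0,1,0,0,0.4,0,0,0,1]'

```text
time: 14.98
eef_pos: [0.527, -0.2259, 0.0351]
tcp_rot: [0.726, 0.688, -0.0, -0.0]
contact_force: [0.7, 0.4, -1.8]
opening: 0.309
finger_force: 59.3
```

Expected touch at about 0.026.

>>> arm_command --series '[0,0,0.2,0,0,0,1,0,0,0.4,0,0,0,1,0,0,0.5,0,0,0,1,0,0,0.6,0,0,0,1,0,0,0.7,0,0,0,1,0,0,0.7,0,0,0,1,0,0,0.7,0,0,0,1]'

```text
time: 15.57
eef_pos: [0.5271, -0.2258, 0.028]
tcp_rot: [0.726, 0.688, -0.0, -0.0]
contact_force: [-0.6, 0.3, -1.2]
opening: 0.306
finger_force: 59.3
```

>>> arm_command --series '[0,0,0.1,0,0,0,1,0,0,0.1,0,0,0,1,0,0,0.1,0,0,0,1]'

```text
time: 15.82
eef_pos: [0.5271, -0.2258, 0.0271]
tcp_rot: [0.726, 0.688, -0.0, -0.0]
contact_force: [0.7, -0.1, -2.2]
opening: 0.305
finger_force: 59.3
```

>>> arm_command --series '[0,0,0.1,0,0,0,1,0,0,0.15,0,0,0,1,0,0,0.15,0,0,0,1]'

```text
time: 16.07
eef_pos: [0.5272, -0.226, 0.026]
tcp_rot: [0.726, 0.688, -0.0, 0.0]
contact_force: [-1.2, 0.3, 1.5]
opening: 0.305
finger_force: 59.8
```

Touching; release and rise, then check.

>>> arm_command --series '[0,0,0,0,0,0,0.6,0,0,0,0,0,0,0.5,0,0,0,0,0,0,0.4,0,0,0,0,0,0,0.4,0,0,0,0,0,0,0.4]'

```text
time: 16.48
eef_pos: [0.5272, -0.2259, 0.0257]
tcp_rot: [0.726, 0.688, 0.0, 0.0]
contact_force: [0.1, -0.4, -0.9]
opening: 0.601
finger_force: 0.0
```

>>> arm_command --series '[0,0,-1,0,0,0,0.4,0,0,-3,0,0,0,0.4,0,0,-6,0,0,0,0.4,0,0,-10,0,0,0,0.4,0,0,-14,0,0,0,0.4,0,0,-18,0,0,0,0.4,0,0,-20,0,0,0,0.4,0,0,-20,0,0,0,0.4]'

```text
time: 17.15
eef_pos: [0.5301, -0.2277, 0.2343]
tcp_rot: [0.726, 0.688, 0.002, 0.007]
contact_force: [-0.0, -0.6, 0.7]
opening: 0.601
finger_force: 0.0
```

```bash
python3 - <<'E'
from h import *
from plant import vision
a=cv2.resize(vision.read_camera('scene')['color'][150:290,60:460],None,fx=2,fy=2)
cv2.imwrite('pics/s2.png',a)
E
```

```text
(no output)
```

View pics/s2.png

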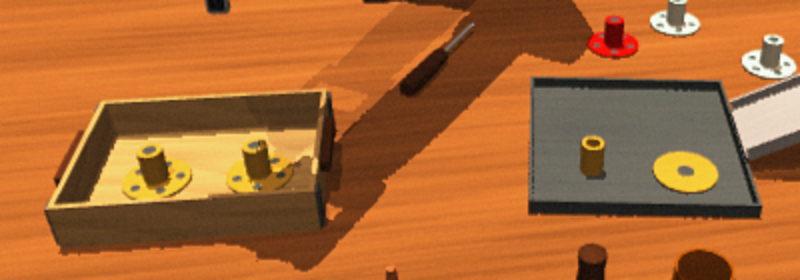

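Both flanges stand flat, hub up, side by side in the tote (155,170 and 258,165). The blank (685,172) and the sleeve (592,155) are untouched in the tray, and the gripper is clear.

```bash
python3 -c "
from plant import ctrl
print(ctrl.sign_off())"
```

```text
the job is handed in; nothing more can be done
None
```

Both finished flanges are in the tote, set down flat with hubs up, side by side; the blank was left in the tray, and the job was handed in at about 17 s on the robot clock.

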